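Cover the sauce pots and bolt the case

TASK

Of the two counter cases, take the one that holds the lidded sauce pots: push its sliding cover fully shut by the upright lip, then push the knob of its bolt all the way across so that the rod lies behind the lip. Push only, with the fingertips; pinch and lift nothing, leave the bolt alone until the cover is shut, and leave the other case (with the empty cups), the pots, the cups and the things around undisturbed.

Things in the scene. Friction and masses are not known exactly. Their poses are not given: they have to be found in the camera images.
- case_pots: fixed steel counter case holding the three lidded sauce pots; both cases look alike. 292 x 130 mm; origin underneath, midway across, 150 mm from its front end, z up, x along it from the open well (-x half) to the closed deck (+x half). Cover slides along x between rails (tops at z 79 mm). A ledge (x -150 to -85, y 65 to 137 mm, top z 70) carries the bolt between two guides, tops z 93.5, at y 67-74 and 129-136
- lip_pots (a point): middle of the top edge of the upright lip on this cover, 98.5 mm above the table; lip 6 mm thick along the case's x, 100 mm wide along its y, standing 23 mm above the flat cover (top at 75.5 mm). It moves with the cover; behind it (case's +x) lie 130 mm of flat cover. Axes as the case's
- cover_pots (a joint): how far this cover is open, m: 0 is fully shut (lip at case x = -135 mm), up to 0.135 open towards the case's +x; about 1.5 N of friction, stays where it is left
- knob_pots (a point): middle of the top of the bolt's upright black round knob, 124.5 mm above the table; knob 14 mm across, 30 mm tall, on an 8 mm rod along the case's y at z 86.5 mm. At case x = -123.5 mm, y = 118 mm when drawn back. Axes as the case's
- bolt_pots (a joint): how far this bolt is shot, m: 0 is drawn back, 0.035 fully shot: knob moved towards the case's -y, rod over the shut cover just behind the lip; about 1.5 N of friction, stays where it is left
- case_cups: fixed steel counter case holding the two empty steel cups; both cases look alike. 292 x 130 mm; origin underneath, midway across, 150 mm from its front end, z up, x along it from the open well (-x half) to the closed deck (+x half). Cover slides along x between rails (tops at z 79 mm). A ledge (x -150 to -85, y 65 to 137 mm, top z 70) carries the bolt between two guides, tops z 93.5, at y 67-74 and 129-136
- lip_cups (a point): middle of the top edge of the upright lip on this cover, 98.5 mm above the table; lip 6 mm thick along the case's x, 100 mm wide along its y, standing 23 mm above the flat cover (top at 75.5 mm). It moves with the cover; behind it (case's +x) lie 130 mm of flat cover. Axes as the case's
- cover_cups (a joint): how far this cover is open, m: 0 is fully shut (lip at case x = -135 mm), up to 0.135 open towards the case's +x; about 1.5 N of friction, stays where it is left
- knob_cups (a point): middle of the top of the bolt's upright black round knob, 124.5 mm above the table; knob 14 mm across, 30 mm tall, on an 8 mm rod along the case's y at z 86.5 mm. At case x = -123.5 mm, y = 118 mm when drawn back. Axes as the case's
- bolt_cups (a joint): how far this bolt is shot, m: 0 is drawn back, 0.035 fully shot: knob moved towards the case's -y, rod over the shut cover just behind the lip; about 1.5 N of friction, stays where it is left
- sauce_pot_1: small lidded sauce pot, 53 mm across, 36 mm tall, standing in the well; origin under its centre
- sauce_pot_2: small lidded sauce pot, 53 mm across, 36 mm tall, standing in the well; origin under its centre
- sauce_pot_3: small lidded sauce pot, 53 mm across, 36 mm tall, standing in the well; origin under its centre
- steel_cup_4: small empty steel cup, about 61 mm across, 38 to 47 mm tall, standing in the well; origin under its centre
- steel_cup_2: small empty steel cup, about 61 mm across, 38 to 47 mm tall, standing in the well; origin under its centre
- salt_shaker: bystander on the table: glass salt shaker with a grey cap, 44 mm across, 90 mm tall
- soup_spoon_2: bystander on the table: steel soup spoon, about 196 mm long
- timer: bystander on the table: round kitchen timer, red on white, 62 mm across, 40 mm tall
- shears: bystander on the table: scissors with red handles, 199 mm long
- fork: bystander on the table: fork, 198 mm long
- teaspoon: bystander on the table: teaspoon, 132 mm long

How it is judged:
On the way, in this order (a step that is already met when the one before it is completed fails the run):
1. the cover over the sauce pots is shut, the bolt still drawn back (value of joint cover_pots below 0.006 m and value of joint bolt_pots below 0.01 m), for 0.2 s.
2. the bolt is shot with the cover shut (value of joint bolt_pots above 0.028 m and value of joint cover_pots below 0.006 m), for 0.2 s.
At the end, for the whole second after the job is handed in: The cover of the case with the sauce pots is within 6 mm of fully shut and its bolt is shot by more than 28 of 35 mm, both at rest; the other case's cover is within 8 mm and its bolt within 6 mm of where it was; pots, cups and bystanders are within 20 mm of where they stood (all of step 2 and velocity of joint cover_pots between -0.01 and 0.01 m/s and velocity of joint bolt_pots between -0.01 and 0.01 m/s and distance of lip_cups from where it was at the start of the episode below 0.008 m and distance of knob_cups from where it was at the start of the episode below 0.006 m and distance of each of sauce_pot_1, sauce_pot_2, sauce_pot_3, steel_cup_4, steel_cup_2, salt_shaker, soup_spoon_2, timer, shears, fork, teaspoon from where it was at the start of the episode below 0.02 m); the robot touches nothing.
It fails at once if the knob is pinched between the fingers (horizontal distance between the grasp point and knob_pots below 0.009 m and z of the grasp point in the frame of knob_pots below 0.01 m and contact force between the fingers and bolt_pots above 1 N).
It fails at once if the lip is pinched between the fingers (x of the grasp point in the frame of lip_pots between -0.006 and 0.006 m and z of the grasp point in the frame of lip_pots below 0.012 m and contact force between the fingers and cover_pots above 1 N).
It fails at once if the bolt is pushed more than 10 mm while the cover is open (value of joint bolt_pots above 0.01 m and value of joint cover_pots above 0.012 m).
It fails at once if the other case's cover or bolt is moved (not (distance of lip_cups from where it was at the start of the episode below 0.012 m and distance of knob_cups from where it was at the start of the episode below 0.01 m)).
It fails at once if a pot, cup or bystander is lifted, carried or knocked away (30 mm) (not (distance of each of sauce_pot_1, sauce_pot_2, sauce_pot_3, steel_cup_4, steel_cup_2, salt_shaker, soup_spoon_2, timer, shears, fork, teaspoon from where it was at the start of the episode below 0.03 m)).
It also fails if it takes over 51 s, if anything falls off the work surface, if the arm or the gripper's body presses on something with over 40 N, if the wrist force passes 120 N, or if a joint passes its speed limit or range.

ROBOT

A 6-joint arm with a two-finger parallel gripper is mounted at the origin on a cart in front of the work surface, level with it; the furniture and walls round the work are solid. World frame = base frame: x ahead of the robot, y to its left, z up, the work surface at z = 0. Lengths are in m, angles in rad, forces in N, time in s.
With the tool pointing down it reaches from about 0.325 to 0.775 m from the base axis. Payload 9.3 kg.
Tool frame: the origin (TCP) lies at the very end of the fingers, on their centre line; the grasp point (between the pads) lies 19 mm behind it; z points along the fingers, x is the direction in which the jaws open and shut, and the axes are right-handed (so a half turn about z gives the same grasp; the last joint's range is limited). The gripper opens to 85 mm and grips with 20 to 120 N. Pads are 22 mm wide; open, the fingers measure 114 mm over their backs; the gripper's body (76 mm by 85 mm) begins 54 mm behind the grasp point. The pads swing forward as they close: fully open they stand 13 mm farther back than shut.
Start: joints at [1.195, 0.259, 0.021, 1.334, 0, 1.418], TCP at [0.122, 0.536, 0.231] pointing down, gripper open.
Joint ranges: [-3.04, 3.04], [-0.91, 1.82], [-1.04, 1.36], [-1.92, 1.95], [-1.52, 1.45], [-3.14, 3.14]. Speed limits (rad/s): [2.22, 2.22, 2.79, 3.14, 3.14, 3.14].

INTERFACE

Orientations are given as a unit quaternion [w, x, y, z].
In Python, from cell import arm, imaging gives the robot as it stands.
- The arm moves only by the tool move_arm, never from a script. Its argument "motion" is a list of rows, each an object with "travel": the shift along the tool's x, y, z in m, a list of three; "rotation": the turn, a rotation vector about the tool's x, y, z in rad, a list of three. In form: [{"travel": [dx, dy, dz], "rotation": [ax, ay, az]}, ...]. A call has 1 to 5 rows; each row shifts and turns the commanded pose from where the row before left it, along the tool's axes as they then stand; what a row does not reach is not made up. A row lasts 1/10 s, in which the tool goes at most 50 mm and 8.59 degrees, less where a joint would pass 70% of its speed; a pose out of reach is approached as far as the arm can. A call with a gripper value outside its range is refused whole. "gripper" is the opening, from 0 (shut) to 1 (fully open), set as the call begins (left out, the last holds). The fingers move at their own pace and stop on an object; "squeeze" is the grip in N (left out, the last holds). Time passes only in rows, so rows that do not move let the fingers close. It gives the time, the measured TCP pose, the force and the opening at its end, in the units of the state.
- arm.get_obs(): the state, without advancing time (a new reading comes with each control period).
- imaging.grab_frame(name): name is "side" or "top" or "wrist"; returns a dict with "img" (384x512x3 uint8, red, green, blue), "mtx" (3x3 intrinsics, pixels), "world_from_camera" (4x4, takes a point from camera to world coordinates). Camera axes: x right, y down, z forward; pixel columns grow to the right and rows downward; lengths in m; the calibration is good to about 2 mm. The wrist camera is an equidistant fisheye: a pixel r from the principal point sees the ray r / f radians off the axis. A picture is of the moment at which its call begins. There is no depth.
- arm.close_job(): hands the job in, once; it reports no verdict.
The state is a dict: "time": time; "joint_pos": joint angles; "joint_vel": joint speeds; "tau": joint torques, N m; "tool_pos": TCP position; "orientation": TCP orientation; "force": force on the tool from outside, world axes, zero at the start; "wrist_torque": the same for the moment, N m; "opening": finger opening in m.
Only numpy, scipy, OpenCV 4.12 (cv2) and the standard library are available. Lean on these libraries where they do the work, as an engineer would, in place of code of your own. Each camera call takes 0.05 s, during which the arm holds its last target.

## Working session

There is one attempt and no reset: what is moved stays moved. The work goes in short steps, Python scripts to look and compute and a tool call to move; the robot and the scene stay as the last step left them, time stands still between calls to the robot, and variables do not carry over. Pictures are saved under pics/ and viewed, and the job is handed in when it is done.

Besides the shell and the picture viewer there is one more tool, called after ">>>" as name([rows], argument=value, ...), one row to a line, values as JSON. move_arm: Moves the arm, as the interface text tells. Its arguments: {"type":"object","properties":{"motion":{"type":"array"},"gripper":{"type":"number"},"squeeze":{"type":"number"}},"required":["motion"]}

```bash
mkdir -p pics; cat > h.py <<'E'
import numpy as np, cv2
from cell import arm, imaging
def shot(n,f):
    d=imaging.grab_frame(n); cv2.imwrite(f'pics/{f}.png',cv2.cvtColor(d['img'],cv2.COLOR_RGB2BGR)); np.savez(f'pics/{f}.npz',**d); return d
def ray(d,u,v):
    K=d['mtx'];T=d['world_from_camera']
    r=T[:3,:3]@np.array([(u-K[0,2])/K[0,0],(v-K[1,2])/K[1,1],1]); return T[:3,3],r
def onz(d,u,v,z):
    c,r=ray(d,u,v); return c+r*(z-c[2])/r[2]
def proj(d,p):
    T=d['world_from_camera'];q=T[:3,:3].T@(np.array(p)-T[:3,3]);K=d['mtx'];return K[:2,:2]@(q[:2]/q[2])+K[:2,2]
E
python3 - <<'E'
from h import *
for n in('top','side','wrist'):
    d=shot(n,n+'0'); print(n,d['mtx'].tolist(),d['world_from_camera'].round(3).tolist())
print(arm.get_obs())
E
```

```text
top [[478.3550142076796, 0.0, 254.92972441938682], [0.0, 478.3550142076796, 194.00091978638747], [0.0, 0.0, 1.0]] [[-0.027, -0.977, 0.212, 0.203], [-1.0, 0.026, -0.009, -0.05], [0.004, -0.212, -0.977, 1.658], [0.0, 0.0, 0.0, 1.0]]
side [[371.047883851343, 0.0, 252.93120369593458], [0.0, 371.047883851343, 184.91075222187408], [0.0, 0.0, 1.0]] [[1.0, 0.007, 0.028, 0.507], [-0.016, -0.653, 0.758, -0.955], [0.024, -0.758, -0.652, 0.874], [0.0, 0.0, 0.0, 1.0]]
wrist [[297.3186396354542, 0.0, 252.35897114336387], [0.0, 297.3186396354542, 188.4407015537458], [0.0, 0.0, 1.0]] [[0.221, 0.923, 0.316, 0.04], [0.975, -0.209, -0.073, 0.555], [-0.002, 0.324, -0.946, 0.374], [0.0, 0.0, 0.0, 1.0]]
{'time': 0.15, 'joint_pos': array([1.19539779e+00, 2.59070027e-01, 2.09461126e-02, 1.33370147e+00,
       1.95338878e-05, 1.41820967e+00]), 'joint_vel': array([ 0.00033294, -0.00126373,  0.00154805, -0.00043655, -0.00156931,
        0.00021903]), 'tau': array([ 3.11811622e-03, -5.55974686e+01,  3.44661605e+01,  1.14018182e-02,
       -1.43437214e-04,  9.46070486e-06]), 'tool_pos': array([0.1214496 , 0.53620992, 0.2308051 ]), 'orientation': array([ 2.47818010e-04,  7.81336212e-01,  6.24110133e-01, -4.51024165e-04]), 'force': array([-0.03709707, -0.27834347,  0.73808064]), 'wrist_torque': array([-0.01160322,  0.01326521, -0.02112265]), 'opening': 0.08535673495308753}
```

View pics/top0.png

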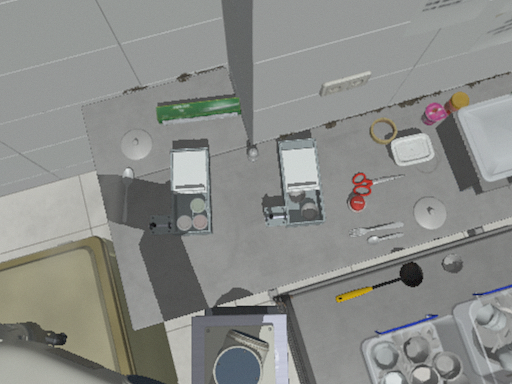

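View pics/side0.png

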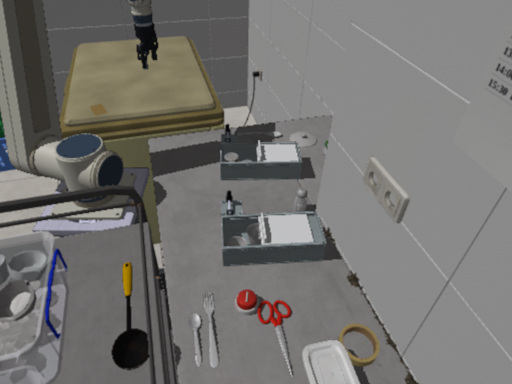

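View pics/wrist0.png

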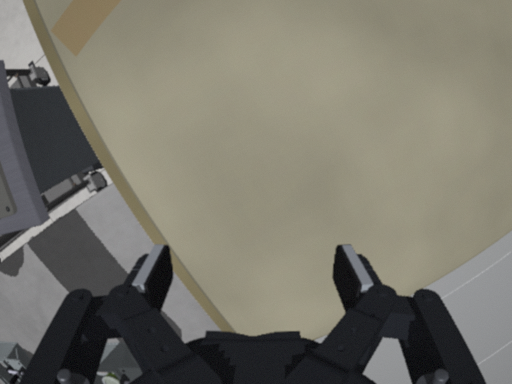

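```bash
python3 - <<'E'
from h import *
a=cv2.imread('pics/top0.png');c=a[135:245,140:335]
cv2.imwrite('pics/topz.png',cv2.resize(c,None,fx=4,fy=4,interpolation=cv2.INTER_CUBIC))
a=cv2.imread('pics/side0.png');c=a[120:270,205:335]
cv2.imwrite('pics/sidez.png',cv2.resize(c,None,fx=4,fy=4,interpolation=cv2.INTER_CUBIC))
E
```

```text
(no output)
```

View pics/topz.png

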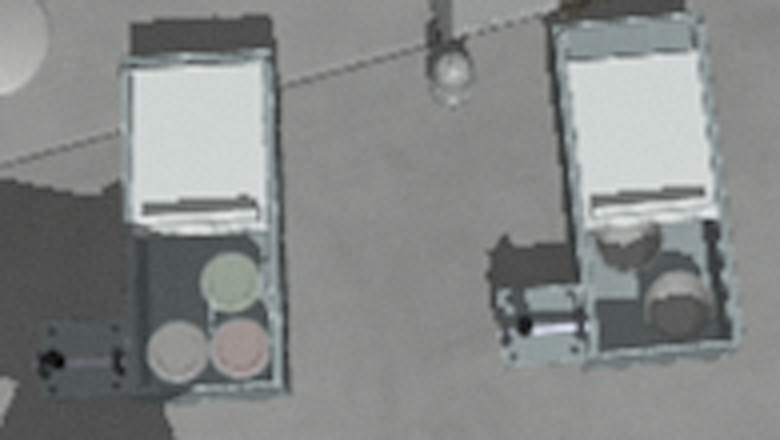

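View pics/sidez.png

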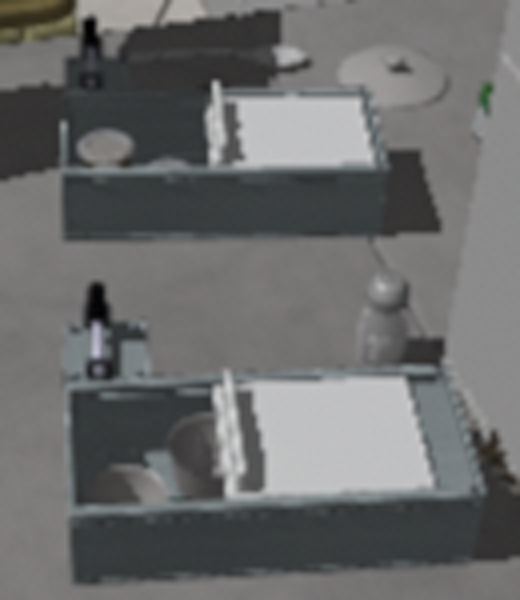

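```bash
python3 - <<'E'
from h import *
t=dict(np.load('pics/top0.npz'));s=dict(np.load('pics/side0.npz'))
T=lambda u,v,z: onz(t,140+(u-1.5)/4,135+(v-1.5)/4,z)[:2].round(4)
S=lambda u,v,z: onz(s,205+(u-1.5)/4,120+(v-1.5)/4,z)[:2].round(4)
print('T corners',[T(*p,.079) for p in[(122,62),(274,50),(287,390)]])
print('T cover',[T(*p,.0755) for p in[(132,68),(268,60)]])
print('T lip',[T(*p,.0985) for p in[(140,226),(262,218)]])
print('T knob',T(50,361,.1245))
print('S corners',[S(*p,.079) for p in[(64,170),(385,163),(372,90),(68,90)]])
print('S lip',[S(*p,.0985) for p in[(215,83),(217,140)]])
print('S knob',S(91,22,.1245))
b=cv2.imread('pics/side0.png')[125:190,210:310];cv2.imwrite('pics/s2.png',cv2.resize(b,None,fx=8,fy=8,interpolation=cv2.INTER_CUBIC))
b=cv2.imread('pics/top0.png')[140:240,145:220];cv2.imwrite('pics/t2.png',cv2.resize(b,None,fx=6,fy=6,interpolation=cv2.INTER_CUBIC))
E
```

```text
T corners [array([0.7081, 0.2226]), array([0.7155, 0.0917]), array([0.4201, 0.0827])]
T cover [array([0.7036, 0.2145]), array([0.7077, 0.0972])]
T lip [array([0.5584, 0.2027]), array([0.5626, 0.1008])]
T knob [0.4425 0.2702]
S corners [array([0.4289, 0.0908]), array([0.7148, 0.1053]), array([0.7156, 0.2209]), array([0.4265, 0.2156])]
S lip [array([0.5646, 0.2009]), array([0.5639, 0.111 ])]
S knob [0.4475 0.2632]
```

View pics/s2.png

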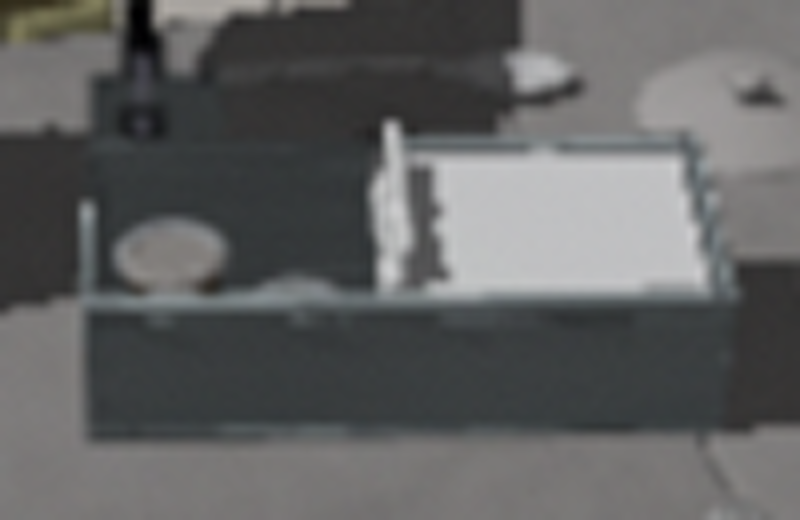

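View pics/t2.png

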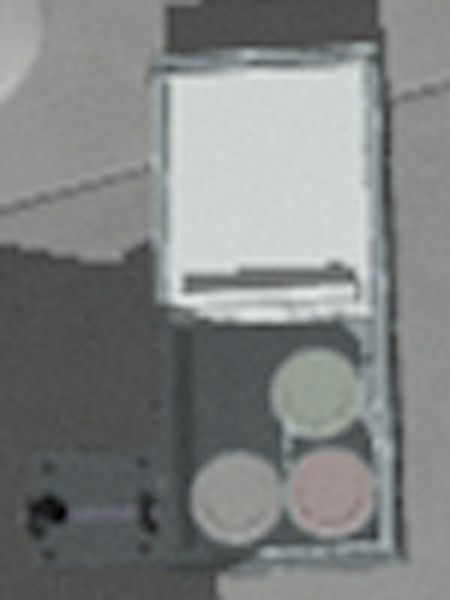

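The top view shows the pots' case at the left (lids near pixels (197,205), (184,223) and (200,222)), yaw ≈ 0.04, origin ≈ (0.571, 0.152). The cover is about 125 mm open. I'll turn the tool to the case axes and go above the flat cover behind the lip.

>>> move_arm([
  {"travel": [0, 0, 0], "rotation": [0, 0, -0.13]},
  {"travel": [0, 0, 0], "rotation": [0, 0, -0.13]},
  {"travel": [-0.031, 0.035, 0], "rotation": [0, 0, 0]},
  {"travel": [-0.031, 0.035, 0], "rotation": [0, 0, 0]},
  {"travel": [-0.031, 0.035, 0], "rotation": [0, 0, 0]},
], gripper=0)

```text
time: 0.65
tool_pos: [0.2305, 0.4463, 0.231]
orientation: [0.0, 0.693, 0.721, -0.0]
force: [0.7, -0.1, -0.5]
opening: 0.0119
```

>>> move_arm([
  {"travel": [-0.031, 0.035, 0], "rotation": [0, 0, 0]},
  {"travel": [-0.031, 0.035, 0], "rotation": [0, 0, 0]},
  {"travel": [-0.031, 0.035, 0], "rotation": [0, 0, 0]},
  {"travel": [-0.031, 0.035, 0], "rotation": [0, 0, 0]},
  {"travel": [-0.031, 0.035, 0], "rotation": [0, 0, 0]},
])

```text
time: 1.15
tool_pos: [0.4117, 0.2974, 0.2312]
orientation: [-0.0, 0.694, 0.72, -0.0]
force: [-0.1, 1.2, 0.5]
opening: -0.0002
```

>>> move_arm([
  {"travel": [-0.031, 0.035, 0], "rotation": [0, 0, 0]},
  {"travel": [-0.031, 0.035, 0], "rotation": [0, 0, 0]},
  {"travel": [-0.031, 0.035, 0], "rotation": [0, 0, 0]},
  {"travel": [0, 0, 0], "rotation": [0, 0, 0]},
])

```text
time: 1.55
tool_pos: [0.5226, 0.2064, 0.23]
orientation: [0.0, 0.696, 0.718, -0.001]
force: [-0.5, 1.0, -0.0]
opening: -0.0003
```

```bash
python3 - <<'E'
from h import *
print(arm.get_obs()['tool_pos'])
d=shot('wrist','w1'); print(d['world_from_camera'].round(3).tolist())
b=cv2.imread('pics/w1.png');cv2.imwrite('pics/w1z.png',cv2.resize(b,None,fx=1.5,fy=1.5))
E
```

```text
[0.52256525 0.20641328 0.23004669]
[[-0.032, 0.946, 0.324, 0.439], [0.999, 0.031, 0.009, 0.204], [-0.002, 0.324, -0.946, 0.373], [0.0, 0.0, 0.0, 1.0]]
```

View pics/w1z.png

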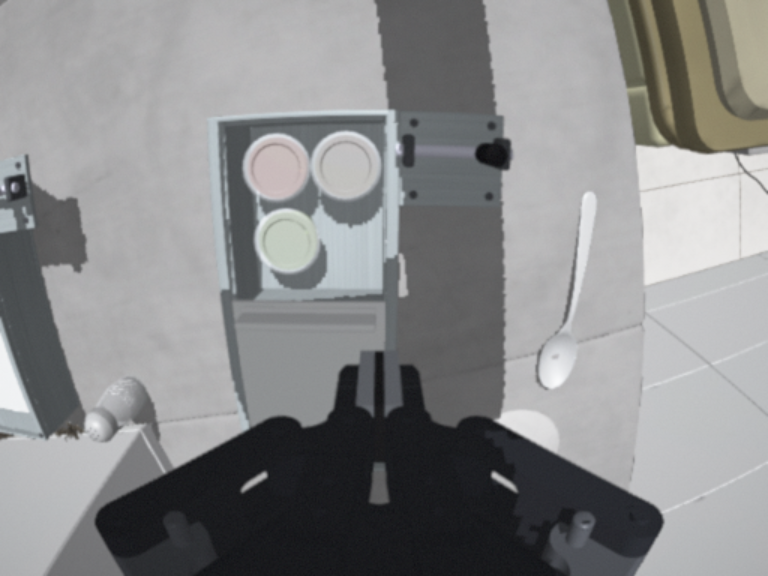

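```bash
cat >> h.py <<'E'
def wonz(d,u,v,z):
    K=d['mtx'];T=d['world_from_camera'];x=(u-K[0,2])/K[0,0];y=(v-K[1,2])/K[1,1];r=np.hypot(x,y)
    k=np.sin(r)/r; w=T[:3,:3]@np.array([x*k,y*k,np.cos(r)]);c=T[:3,3];return (c+w*(z-c[2])/w[2])[:2].round(4)
E
python3 - <<'E'
from h import *
d=dict(np.load('pics/w1.npz'))
W=lambda u,v,z: wonz(d,(u-.25)/1.5,(v-.25)/1.5,z)
print('front',W(210,119,.079),W(396,112,.079)); print('lip',W(236,302,.0985),W(383,300,.0985)); print('lip shadowline',W(240,318,.0985),W(376,316,.0985))
print('knob',W(490,154,.1245),W(500,153,.1245)); print('left rail back',W(238,410,.079))
b=cv2.imread('pics/w1.png')[185:245,140:280];cv2.imwrite('pics/w1y.png',cv2.resize(b,None,fx=5.5,fy=5.5,interpolation=cv2.INTER_CUBIC))
b=cv2.imread('pics/w1.png')[65:145,255:345];cv2.imwrite('pics/w1k.png',cv2.resize(b,None,fx=6,fy=6,interpolation=cv2.INTER_CUBIC))
E
```

```text
front [0.4262 0.0893] [0.4229 0.2146]
lip [0.55   0.1097] [0.5448 0.2102]
lip shadowline [0.5619 0.1116] [0.5565 0.2059]
knob [0.4457 0.2667] [0.4446 0.2726]
left rail back [0.6548 0.0941]
```

View pics/w1y.png

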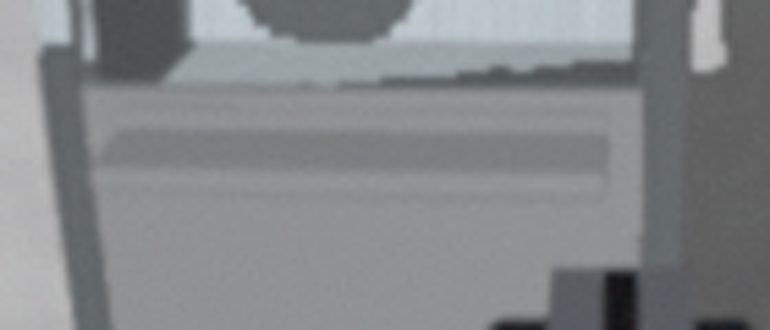

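View pics/w1k.png

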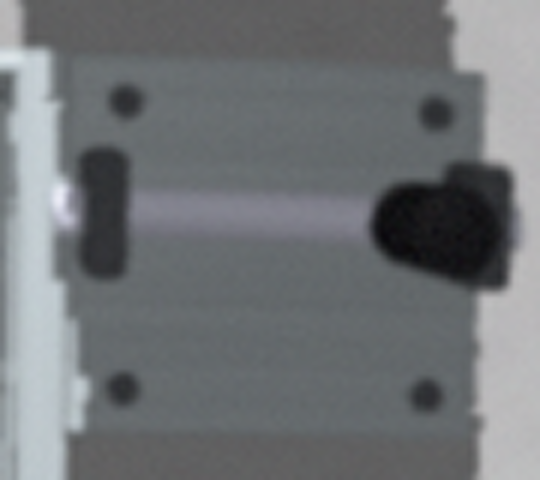

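```bash
python3 - <<'E'
from h import *
d=dict(np.load('pics/w1.npz'))
print('lip top',[wonz(d,*p,.0985) for p in[(158.5,217.9),(250.9,217.9)]])
print('knob',wonz(d,331.5,105,.1245),wonz(d,322.5,101.7,.0945), 'guide far +y edge',wonz(d,255+512/6,65+225/6,.0935), 'inner guide', wonz(d,255+103/6,65+213/6,.0935))
E
```

```text
lip top [array([0.569 , 0.1094]), array([0.5646, 0.2066])]
knob [0.4474 0.2713] [0.446  0.2703] guide far +y edge [0.4453 0.2883] inner guide [0.4478 0.2227]
```

>>> move_arm([
  {"travel": [-0.017, 0.0255, 0], "rotation": [0, 0, -0.01]},
  {"travel": [-0.017, 0.0255, 0], "rotation": [0, 0, 0]},
  {"travel": [-0.017, 0.0255, 0], "rotation": [0, 0, 0]},
  {"travel": [0, 0, 0.03], "rotation": [0, 0, 0]},
  {"travel": [0, 0, 0.03], "rotation": [0, 0, 0]},
])

```text
time: 2.1
tool_pos: [0.5979, 0.1627, 0.1707]
orientation: [0.0, 0.69, 0.724, 0.001]
force: [0.5, 0.5, -0.7]
opening: -0.0001
```

>>> move_arm([
  {"travel": [0, 0, 0.03], "rotation": [0, 0, 0]},
  {"travel": [0, 0, 0.02], "rotation": [0, 0, 0]},
  {"travel": [0, 0, 0], "rotation": [0, 0, 0]},
])

```text
time: 2.4
tool_pos: [0.5953, 0.163, 0.1185]
orientation: [-0.002, 0.69, 0.724, -0.002]
force: [-0.1, -0.3, 0.6]
opening: -0.0002
```

```bash
python3 - <<'E'
from h import *
d=shot('side','s3');b=d['img'][90:200,200:330,::-1];cv2.imwrite('pics/s3z.png',cv2.resize(b,None,fx=5,fy=5,interpolation=cv2.INTER_CUBIC))
o=arm.get_obs();print(o['tool_pos'],o['force'])
E
```

```text
[0.59634825 0.16308114 0.12052165] [0.32600259 0.76124676 0.94606524]
```

View pics/s3z.png

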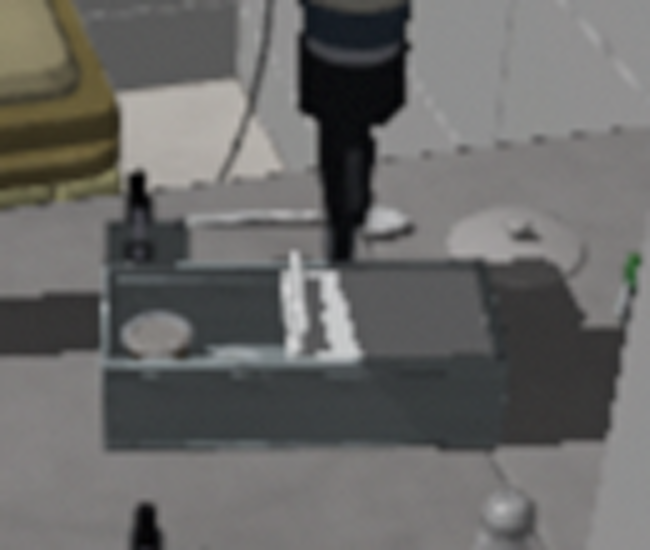

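The side view shows the shut fingertips (zoom 340,260) behind the lip (zoom 293,255), over the cover. I'll lower and push.

>>> move_arm([
  {"travel": [-0.003, 0, 0.015], "rotation": [0, 0, 0]},
  {"travel": [-0.002, 0, 0.012], "rotation": [0, 0, 0]},
  {"travel": [0, 0, 0.008], "rotation": [0, 0, 0]},
  {"travel": [0, 0, 0], "rotation": [0, 0, 0]},
])

```text
time: 2.85
tool_pos: [0.5974, 0.1575, 0.0857]
orientation: [-0.0, 0.69, 0.724, -0.0]
force: [-0.3, -0.3, 0.2]
opening: -0.0003
```

>>> move_arm([
  {"travel": [0, -0.01, 0], "rotation": [0, 0, 0]},
  {"travel": [0, -0.01, 0], "rotation": [0, 0, 0]},
  {"travel": [0, -0.01, 0], "rotation": [0, 0, 0]},
  {"travel": [0, -0.01, 0], "rotation": [0, 0, 0]},
])

```text
time: 3.25
tool_pos: [0.5571, 0.1557, 0.0868]
orientation: [0.0, 0.69, 0.724, 0.001]
force: [2.4, 1.3, 0.3]
opening: -0.0001
```

>>> move_arm([
  {"travel": [0, -0.014, 0], "rotation": [0, 0, 0]},
  {"travel": [0, -0.014, 0], "rotation": [0, 0, 0]},
  {"travel": [0, -0.014, 0], "rotation": [0, 0, 0]},
  {"travel": [0, -0.014, 0], "rotation": [0, 0, 0]},
  {"travel": [0, -0.014, 0], "rotation": [0, 0, 0]},
])

```text
time: 3.75
tool_pos: [0.4871, 0.1523, 0.0868]
orientation: [0.0, 0.69, 0.724, 0.001]
force: [2.0, 1.6, 1.8]
opening: -0.0
```

>>> move_arm([
  {"travel": [0, -0.006, 0], "rotation": [0, 0, 0]},
  {"travel": [0, -0.006, 0], "rotation": [0, 0, 0]},
  {"travel": [0, -0.004, 0], "rotation": [0, 0, 0]},
  {"travel": [0, -0.003, 0], "rotation": [0, 0, 0]},
])

```text
time: 4.15
tool_pos: [0.4691, 0.1512, 0.0864]
orientation: [0.0, 0.69, 0.724, 0.0]
force: [1.7, 0.3, 1.7]
opening: 0.0003
```

>>> move_arm([
  {"travel": [0, -0.004, 0], "rotation": [0, 0, 0]},
  {"travel": [0, -0.004, 0], "rotation": [0, 0, 0]},
  {"travel": [0, -0.003, 0], "rotation": [0, 0, 0]},
])

```text
time: 4.45
tool_pos: [0.4577, 0.1507, 0.0862]
orientation: [-0.0, 0.69, 0.724, -0.0]
force: [0.0, 0.1, 0.4]
opening: 0.0001
```

>>> move_arm([
  {"travel": [0, -0.003, 0], "rotation": [0, 0, 0]},
  {"travel": [0, -0.002, 0], "rotation": [0, 0, 0]},
])

```text
time: 4.65
tool_pos: [0.4527, 0.1506, 0.0862]
orientation: [-0.0, 0.69, 0.724, -0.0]
force: [1.1, 2.2, -0.1]
opening: -0.0002
```

>>> move_arm([
  {"travel": [0, -0.002, 0], "rotation": [0, 0, 0]},
  {"travel": [0, -0.002, 0], "rotation": [0, 0, 0]},
])

```text
time: 4.85
tool_pos: [0.452, 0.1505, 0.0866]
orientation: [0.002, 0.69, 0.723, 0.002]
force: [21.0, 2.9, -14.9]
opening: -0.0004
```

```bash
python3 - <<'E'
from h import *
d=shot('wrist','w4');o=arm.get_obs();print(o['tool_pos'],o['force'])
d=shot('side','s4');b=d['img'][90:200,200:330,::-1];cv2.imwrite('pics/s4z.png',cv2.resize(b,None,fx=5,fy=5,interpolation=cv2.INTER_CUBIC))
E
```

```text
[0.45209759 0.15048006 0.08661845] [14.80173628  1.85448279 -9.3343406 ]
```

View pics/s4z.png

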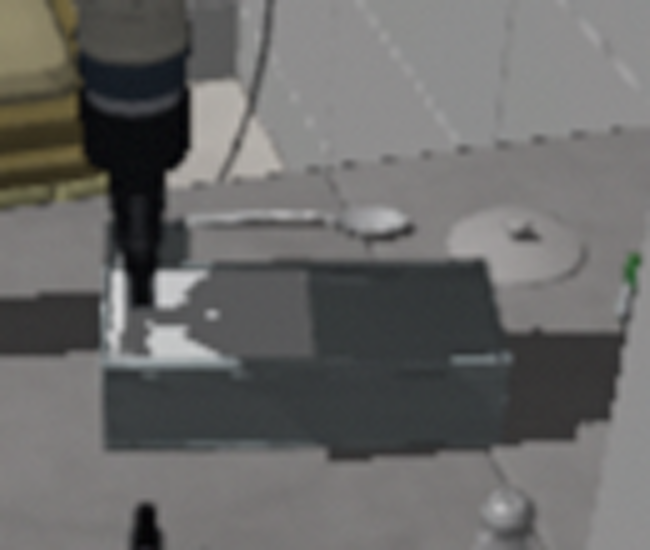

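View pics/w4.png

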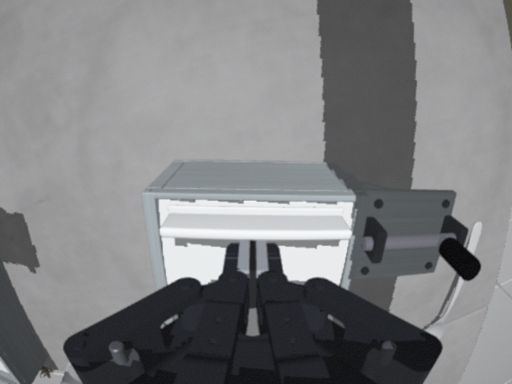

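The cover hit its stop (21 N), and the side view shows the lip at the front end. The bolt is still drawn back. Next I'll back off, rise over the knob and go to its outer side.

>>> move_arm([
  {"travel": [0, 0.006, 0], "rotation": [0, 0, 0]},
  {"travel": [0, 0.006, 0], "rotation": [0, 0, 0]},
  {"travel": [0, 0, -0.025], "rotation": [0, 0, 0]},
  {"travel": [0, 0, -0.03], "rotation": [0, 0, 0]},
  {"travel": [0, 0, -0.025], "rotation": [0, 0, 0]},
])

```text
time: 5.45
tool_pos: [0.4607, 0.1508, 0.1673]
orientation: [-0.0, 0.69, 0.724, -0.0]
force: [0.8, -0.5, 0.1]
opening: -0.0
```

>>> move_arm([
  {"travel": [0.035, 0, 0], "rotation": [0, 0, 0]},
  {"travel": [0.04, -0.003, 0], "rotation": [0, 0, 0]},
  {"travel": [0.04, -0.003, 0], "rotation": [0, 0, 0]},
  {"travel": [0.04, -0.003, 0], "rotation": [0, 0, 0]},
  {"travel": [0, 0, 0], "rotation": [0, 0, 0]},
])

```text
time: 5.95
tool_pos: [0.4437, 0.3088, 0.1658]
orientation: [-0.001, 0.689, 0.725, -0.0]
force: [-0.2, -0.3, 0.7]
opening: 0.0003
```

```bash
python3 - <<'E'
from h import *
d=shot('wrist','w5');o=arm.get_obs();print(o['tool_pos'],o['force'],o['orientation'])
d=shot('side','s5');b=d['img'][90:200,200:330,::-1];cv2.imwrite('pics/s5z.png',cv2.resize(b,None,fx=5,fy=5,interpolation=cv2.INTER_CUBIC))
E
```

```text
[0.44386412 0.30705549 0.165697  ] [-0.1229053   0.15913799  0.16497762] [-2.66594384e-04  6.88954572e-01  7.24804156e-01 -6.80018691e-04]
```

View pics/w5.png

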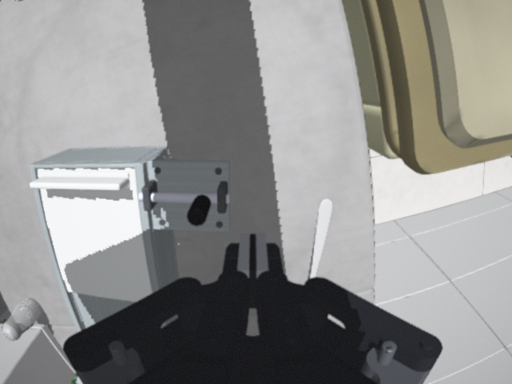

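View pics/s5z.png

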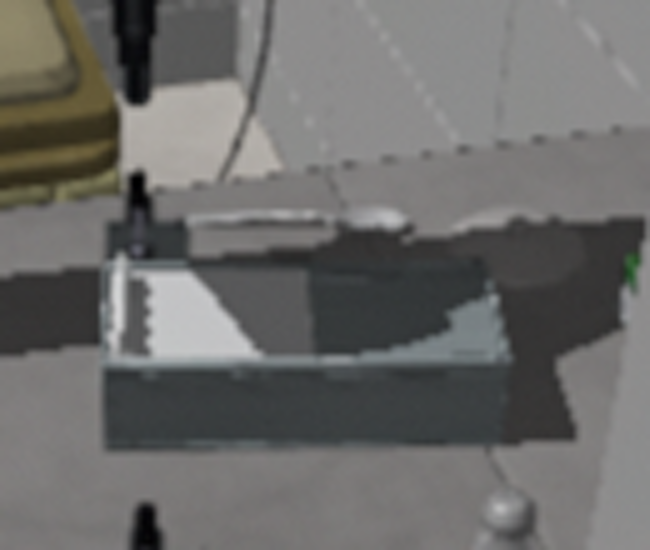

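```bash
python3 - <<'E'
from h import *
d=dict(np.load('pics/w5.npz'))
print(wonz(d,197,216,.1245),wonz(d,203,201,.0945),wonz(d,228,197,.0935))
E
```

```text
[0.4452 0.2713] [0.4458 0.2708] [0.4418 0.2903]
```

The wrist view puts the drawn-back knob at (0.445, 0.271), top near pixel (197,216). The fingers are clear on its outer side, so I'll lower and push towards the case's -y.

>>> move_arm([
  {"travel": [0, 0.002, 0.025], "rotation": [0, 0, 0]},
  {"travel": [0, 0, 0.025], "rotation": [0, 0, 0]},
  {"travel": [0, 0, 0.013], "rotation": [0, 0, 0]},
  {"travel": [0, 0, 0], "rotation": [0, 0, 0]},
])

```text
time: 6.45
tool_pos: [0.4459, 0.3037, 0.1015]
orientation: [-0.001, 0.691, 0.723, -0.002]
force: [-0.1, -0.6, 0.6]
opening: 0.0
```

>>> move_arm([
  {"travel": [-0.008, 0, 0], "rotation": [0, 0, 0]},
  {"travel": [-0.008, 0, 0], "rotation": [0, 0, 0]},
  {"travel": [-0.008, 0, 0], "rotation": [0, 0, 0]},
])

```text
time: 6.75
tool_pos: [0.4482, 0.2807, 0.1042]
orientation: [0.0, 0.69, 0.723, 0.001]
force: [-1.0, 1.6, 0.9]
opening: -0.0
```

>>> move_arm([
  {"travel": [-0.006, 0, 0], "rotation": [0, 0, 0]},
  {"travel": [-0.006, 0, 0], "rotation": [0, 0, 0]},
  {"travel": [-0.005, 0, 0], "rotation": [0, 0, 0]},
  {"travel": [-0.003, 0, 0], "rotation": [0, 0, 0]},
])

```text
time: 7.15
tool_pos: [0.4489, 0.261, 0.1035]
orientation: [0.0, 0.69, 0.723, 0.0]
force: [-0.5, 1.0, 1.1]
opening: 0.0
```

>>> move_arm([
  {"travel": [-0.002, 0, 0], "rotation": [0, 0, 0]},
  {"travel": [-0.002, 0, 0], "rotation": [0, 0, 0]},
])

```text
time: 7.35
tool_pos: [0.449, 0.2574, 0.1033]
orientation: [0.0, 0.69, 0.724, 0.0]
force: [-0.3, 1.5, 0.9]
opening: -0.0001
```

>>> move_arm([
  {"travel": [-0.002, 0, 0], "rotation": [0, 0, 0]},
  {"travel": [-0.002, 0, 0], "rotation": [0, 0, 0]},
])

```text
time: 7.55
tool_pos: [0.4491, 0.2549, 0.1034]
orientation: [-0.001, 0.69, 0.724, 0.001]
force: [-2.4, 16.3, 0.5]
opening: -0.0001
```

>>> move_arm([
  {"travel": [-0.002, 0, 0], "rotation": [0, 0, 0]},
])

```text
time: 7.65
tool_pos: [0.4491, 0.2546, 0.1036]
orientation: [-0.003, 0.69, 0.724, 0.003]
force: [-2.4, 26.3, 0.6]
opening: 0.0
```

The bolt is at its stop (26 N, finger at y 0.2546, so about 35 mm travelled). I'll back off, rise and check.

>>> move_arm([
  {"travel": [0.008, 0, 0], "rotation": [0, 0, 0]},
  {"travel": [0.012, 0, 0], "rotation": [0, 0, 0]},
  {"travel": [0.01, 0, -0.02], "rotation": [0, 0, 0]},
  {"travel": [0.01, 0, -0.04], "rotation": [0, 0, 0]},
  {"travel": [0, 0, -0.04], "rotation": [0, 0, 0]},
])

```text
time: 8.15
tool_pos: [0.4467, 0.2923, 0.2038]
orientation: [-0.0, 0.69, 0.724, -0.001]
force: [1.8, -0.1, 0.0]
opening: -0.0001
```

>>> move_arm([
  {"travel": [0, 0, -0.02], "rotation": [0, 0, 0]},
  {"travel": [0, 0, 0], "rotation": [0, 0, 0]},
  {"travel": [0, 0, 0], "rotation": [0, 0, 0]},
])

```text
time: 8.45
tool_pos: [0.4472, 0.2916, 0.2229]
orientation: [0.0, 0.69, 0.724, -0.0]
force: [1.1, 0.5, -0.7]
opening: 0.0001
```

```bash
python3 - <<'E'
from h import *
d=shot('wrist','w6');o=arm.get_obs();print(o['tool_pos'],o['force'])
d=shot('top','t6')
a=cv2.imread('pics/top0.png')[135:260,100:430];b=cv2.imread('pics/t6.png')[135:260,100:430]
cv2.imwrite('pics/cmp.png',cv2.resize(np.vstack([a,b]),None,fx=2.3,fy=2.3,interpolation=cv2.INTER_CUBIC))
E
```

```text
[0.44694934 0.29141208 0.2222122 ] [-0.18891802  0.0219182   0.51628551]
```

View pics/w6.png

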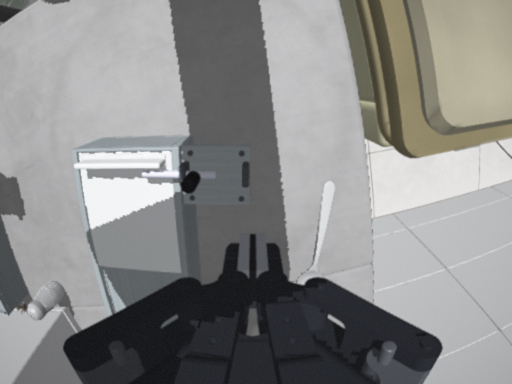

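View pics/cmp.png

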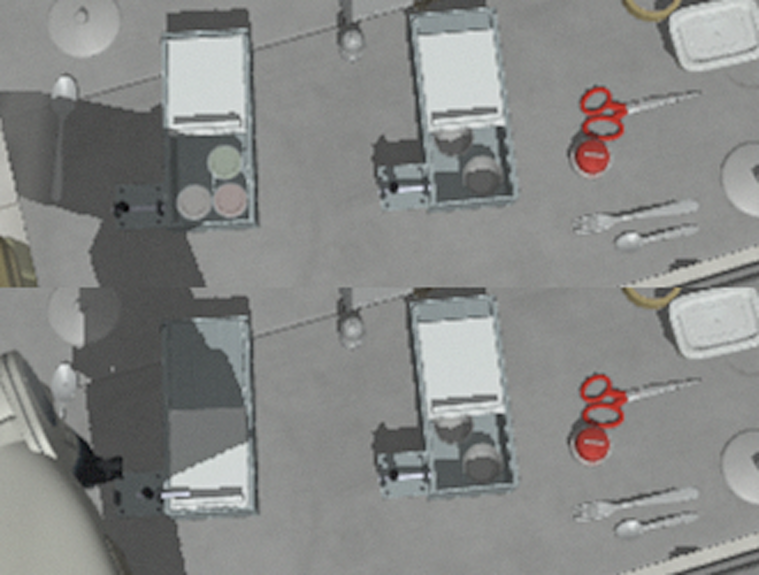

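The cover is shut, the rod lies behind the lip (wrist view: rod from (143,175) to the knob at (190,182)), and everything else is unchanged.

```bash
python3 -c "
from h import *
d=dict(np.load('pics/w6.npz'));print('knob',wonz(d,188,185,.1245))
print(arm.close_job())"
```

```text
knob [0.4459 0.2359]
the job is handed in; nothing more can be done
None
```

I shut the cover over the sauce pots by pushing its lip with closed fingertips until it hit the stop (about 21 N). I then pushed the bolt's knob across from its outer side until it also stopped (about 26 N), backed off clear, and handed the job in. No verdict was reported.

- **Bolt:** The wrist camera put the knob at y 0.236, against 0.271 before, so it moved about 35 mm. The rod lies behind the lip.
- **Surroundings:** Comparing the top view before and after by eye, the other case, the cups and the bystanders stayed where they were. The pots are now hidden under the cover, so I could not check them.
- **Robot:** The arm was clear of everything at about 8.5 s, well inside the 51 s limit. No check failed or disagreed.

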